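Free the reagent case's lid and hold it open

TASK

Stand the red-capped bottle that is on the reagent case's lid upright in the middle of the small raised bottle stand. Then, with the red bolt still where it is, tug the lid up by its black front tab to learn whether it is caught; if it is, slide the red bolt open and try again. Lift the lid by the tab about half-way up (some 50 degrees) and finish holding it there, leaving everything else alone.

Things in the scene. Friction and masses are not known exactly. Their poses are not given: they have to be found in the camera images.
- case: blue-grey reagent case fixed to the worktop, 180 (x) x 240 (y) x 80 mm high, open-topped under a light grey lid 10 mm thick (lid top 90 mm above the worktop). Origin: centre of its underside; x points from its front (tab side) to its hinge side, y to the left as seen from the front, z up
- lid (a joint): angle of the lid in rad, 0 shut, grows as its front rises, stop at 1.3. It weighs 0.3 kg and falls shut when let go. Hinge axis: the case's y direction through the point x = +90 mm, z = +80 mm of the case. If the bolt is caught, the lid rises only about 0.03 rad (6 mm at the tab) when tugged and then stops hard; if not, it just opens
- tab (a point): grip point of the black tab on the middle of the lid's front edge. Tab 16 mm wide (case y), 12 mm thick, sticking out 52 mm (this point 34 mm ahead of the lid's edge, 18 mm behind the tab's free end; the tab's first 4 mm at the lid are 44 mm wide), clear space beside and below. When the lid is shut the point is at x = -128 mm, y = 0, z = 85 mm of the case. Turns with the lid
- bolt (a joint): slide of the bolt along the case's +y in m: 0 to 0.003 at the start, 0.018 at its open end, where the lid is always free. Slides with about 1.5 N of friction and stays where it is left. From outside one cannot see whether it is caught: its foot inside the case may or may not lie under a loose strike
- stub (a point): middle (by height) of the red round stub that moves the bolt, 14 to 15 mm thick, standing 26 mm above the lid's top (this point is 14 mm above the lid's top); near the front edge of the lid, 70 mm to the case's +y side of the tab's centre line, 70 mm ahead of the case's centre
- bottle: white dropper bottle with a red cap and a red label band, 25 mm thick at the body, 64 mm tall, 20 to 42 g, standing upright on the lid behind the bolt. Origin: centre of its foot; z up along the bottle. Grip the body below the cap, 15 to 35 mm above the foot
- stand: one-bottle stand of aluminium, fixed to the worktop: a round flat top 36 mm across, 60 mm above the worktop, on a thin stem with a round 68 mm foot. Origin: centre of its foot
- stand_top (a point): centre of the flat top of the bottle stand
- timer: bystander: white laboratory timer, 68 x 64 x 20 mm, lying on the worktop; origin at the centre of its underside
- gauze: bystander: folded white gauze pack, 35 x 35 x 21 mm, on the worktop; origin at the centre of its underside
- dropper: bystander: white dropper bottle, 28 mm thick, 60 mm tall, on the worktop behind the bottle stand; origin at the centre of its foot
Not all that is in view belongs to the job. What is shaped like the bottle but turquoise or yellow is not meant.

How it is judged:
By the outcome, as a careful person would: the job done as asked, in the order asked, and still so for the second after the job is handed in, while the arm keeps its last pose, push and grip.
It also fails if it takes over 72 s, if anything falls off the work surface, if the arm or the gripper's body presses on something with over 40 N, if the wrist force passes 120 N, or if a joint passes its speed limit or range.

ROBOT

A 6-joint arm with a two-finger parallel gripper is mounted at the origin on a cart in front of the work surface, level with it; the furniture and walls round the work are solid. World frame = base frame: x ahead of the robot, y to its left, z up, the work surface at z = 0. Lengths are in mm, angles in degrees, forces in N, time in s.
With the tool pointing down it reaches from about 350 to 850 mm from the base axis. Payload 8.1 kg.
Tool frame: the origin (TCP) lies midway between the tips of the shut fingers; the grasp point (between the pads) lies 19 mm behind it; z points along the fingers, y is the line along which they close (so a half turn about z gives the same grasp; the last joint's range is limited). The gripper opens to 85 mm and grips with 20 to 120 N. Pads are 22 mm wide; open, the fingers measure 114 mm over their backs; the gripper's body (76 mm by 85 mm) begins 54 mm behind the grasp point. The pads swing forward as they close: fully open they stand 13 mm farther back than shut.
Start: joints at [64.836, 7.471, 85.268, -0, 87.261, -4.893], TCP at [207.858, 562.85, 231.292] pointing down, gripper open.
Joint ranges: [-169.43, 169.43], [-51.17, 129.36], [1.28, 143.12], [-76.62, 256.62], [0, 156.53], [-152.29, 152.29]. Speed limits (degrees/s): [136.94, 136.94, 159.86, 180, 180, 180].

INTERFACE

Orientations are given as [roll, pitch, yaw] about the fixed x, y, z axes, in that order (R = Rz(yaw) Ry(pitch) Rx(roll)).
In Python, from bench import sense, snapshot, order, finder gives the robot as it stands.
- The arm moves only by the tool send_rows, never from a script. Its argument "steps" is a list of rows, each a list of 2 entries, a list of its own where there are three numbers: the shift along the world's x, y, z in units of 30 mm (1.0 is 30 mm), then the turn, a rotation vector about the world's x, y, z in rad. In form: [[[dx, dy, dz], [wx, wy, wz]], ...]. A call has 1 to 10 rows; each row is the pose to reach, as a shift and turn from the pose commanded when the call began; what a row does not reach only later rows make up. A row lasts 1/8 s, in which the tool goes at most 62.5 mm and 10.7 degrees, less where a joint would pass 70% of its speed; a pose out of reach is approached as far as the arm can. A call with a gripper value outside its range is refused whole. "fingers" is the closure, from 0 (fully open) to 1 (shut), set as the call begins (left out, the last holds). The fingers move at their own pace and stop on an object; "squeeze" is the grip in N (left out, the last holds). Time passes only in rows, so rows that repeat a pose let the fingers close. It gives the time, the measured TCP pose, the force, the opening and the grip force at its end, in the units of the state.
- sense(): the state, without advancing time (a new reading comes with each control period).
- snapshot(name): name is "scene" or "top" or "wrist"; returns a dict with "img" (400x640x3 uint8, red, green, blue), "K" (3x3 intrinsics, pixels), "pose" (4x4, takes a point from camera to world coordinates). Camera axes: x right, y up, looking along -z (the intrinsics and any distortion apply to the point x, -y, -z); pixel columns grow to the right and rows downward; lengths in mm; the calibration is good to about 2 mm. A picture is of the moment at which its call begins. There is no depth.
- order.hand_in(): hands the job in; it is judged then, once.
Trained networks look in the newest picture that a camera, given by its name, has taken for a name from the list of things; names that differ only in an ending like _2 or _b are one class to them, and where a whole thing is asked for, a point or a joint stands for the part that bears it (a point fixed in the world has none). Each returns a list of dicts, best first, with "confidence" (0 to 1); they miss things now and then, are a little off and sometimes report something else, mostly with a low value. They report only what shows in the picture. A call takes as long as a camera call. They do not tell look-alikes from the thing itself.
- finder.find_in(label, camera): "box" ([left, top, width, height] as shares, 0 to 1, of the picture: columns of its width, rows of its height, round what is visible of it).
- finder.trace(label, camera): "mask" (400x640 bool, what is visible of it) and "box" ([left, top, width, height] as shares, 0 to 1, of the picture: columns of its width, rows of its height, round what is visible of it).
- finder.pinpoint(label, camera): "at" ([column, row] as shares, 0 to 1, of the picture: columns of its width, rows of its height: a listed point, or the origin of a listed thing).
The state is a dict: "time": time; "joint_pos": joint angles; "qd": joint speeds; "joint_efforts": joint torques, N m; "tool_pos": TCP position; "tcp_rot": TCP orientation; "ft_force": force on the tool from outside, world axes, zero at the start; "wrist_torque": the same for the moment, N m; "finger_gap": finger opening in mm; "grip_force": force on a finger pad.
Only numpy, scipy, OpenCV 4.12 (cv2) and the standard library are available. Lean on these libraries where they do the work, as an engineer would, in place of code of your own. Each camera call takes 0.05 s, during which the arm holds its last target. There are 200 camera calls.

## Working session

There is one attempt and no reset: what is moved stays moved. The work goes in short steps, Python scripts to look and compute and a tool call to move; the robot and the scene stay as the last step left them, time stands still between calls to the robot, and variables do not carry over. Pictures are saved under pics/ and viewed, at most 13 in all, crops included, and the job is handed in when it is done.

Besides the shell and the picture viewer there is one more tool, called after ">>>" as name([rows], argument=value, ...), one row to a line, values as JSON. send_rows: Moves the arm, as the interface text tells. Its arguments: {"type":"object","properties":{"steps":{"type":"array"},"fingers":{"type":"number"},"squeeze":{"type":"number"}},"required":["steps"]}

```bash
mkdir -p pics; cat > h.py <<'E'
import numpy as np, cv2
from bench import sense, snapshot, order, finder
def ray(s,u,v):
    K=s["K"];P=s["pose"]
    d=np.linalg.inv(K)@[u,v,1]; d=np.array([d[0],-d[1],-d[2]])
    return P[:3,3],P[:3,:3]@d
def at_z(s,u,v,z):
    o,d=ray(s,u,v); return o+d*(z-o[2])/d[2]
def proj(s,p):
    P=s["pose"];c=P[:3,:3].T@(np.array(p,float)-P[:3,3]); c=np.array([c[0],-c[1],-c[2]])
    q=s["K"]@c; return q[:2]/q[2]
def tri(rs):
    A=np.zeros((3,3));b=np.zeros(3)
    for o,d in rs:
        d=d/np.linalg.norm(d);M=np.eye(3)-np.outer(d,d);A+=M;b+=M@o
    return np.linalg.solve(A,b)
def save(s,n): cv2.imwrite(f"pics/{n}.png",s["img"][:,:,::-1])
E
python3 - <<'E'
from h import *
st=sense();print(st)
S={}
for c in("scene","top","wrist"):
    s=S[c]=snapshot(c);save(s,c+"0")
    print(c,s["pose"][:3,3].round(),s.keys())
    for l in("bottle","stand_top","stand","tab","stub","case","timer","gauze","dropper"):
        r=finder.pinpoint(l,c)
        print(l,[(round(a["at"][0]*640,1),round(a["at"][1]*400,1),round(a["confidence"],2)) for a in r[:4]])
E
cd pics; python3 -c "
import cv2,numpy as np
cv2.imwrite('st.png',np.vstack([cv2.resize(cv2.imread(c+'0.png'),(480,300)) for c in('scene','top')]))"
```

```text
{'time': 0.0, 'joint_pos': array([ 6.48356676e+01,  7.51544087e+00,  8.53307560e+01, -1.92125663e-04,
        8.72599451e+01, -4.89330385e+00]), 'qd': array([ 0.0219087 ,  0.00017406, -0.06466834,  0.05427919, -0.05511578,
        0.06789609]), 'joint_efforts': array([-1.89964310e-03, -5.69393992e+01, -5.00549197e+01, -3.24351140e-04,
        1.45446687e-02, -6.75056776e-05]), 'tool_pos': array([207.62428414, 562.34449521, 230.2267952 ]), 'tcp_rot': array([-1.79894228e+02, -8.86277025e-03,  1.59728973e+02]), 'ft_force': array([0.10354621, 0.54220495, 1.1867287 ]), 'wrist_torque': array([-0.0853913 , -0.03694014, -0.01055175]), 'grip_force': 0.0, 'finger_gap': 85.2396958526746}
scene [ -74. -524.  768.] dict_keys(['img', 'K', 'pose'])
bottle [(277.7, 176.0, 0.73), (209.5, 190.4, 0.7), (316.5, 169.2, 0.57)]
stand_top [(409.9, 278.6, 0.72)]
stand [(407.8, 298.4, 0.89)]
tab [(253.5, 210.7, 0.8), (408.5, 300.2, 0.42)]
stub [(238.4, 180.7, 0.42)]
case [(283.6, 207.0, 0.97)]
timer [(183.4, 229.7, 0.57)]
gauze [(324.6, 309.0, 0.65)]
dropper [(434.1, 245.6, 0.82)]
top [387. -52. 917.] dict_keys(['img', 'K', 'pose'])
bottle [(269.7, 194.7, 0.59), (197.8, 220.4, 0.48), (277.6, 140.9, 0.44)]
stand_top [(437.3, 239.1, 0.97)]
stand []
tab [(269.0, 194.9, 0.67), (280.2, 246.6, 0.61)]
stub [(245.5, 223.5, 0.49)]
case [(273.7, 203.9, 0.92), (419.5, 175.0, 0.4)]
timer [(222.2, 282.8, 0.74)]
gauze [(384.4, 284.6, 0.73)]
dropper [(421.4, 173.6, 0.49)]
wrist [143. 586. 374.] dict_keys(['img', 'K', 'pose'])
bottle []
stand_top []
stand []
tab []
stub []
case []
timer [(126.7, 367.9, 0.84)]
gauze []
dropper []
```

View pics/scene0.png

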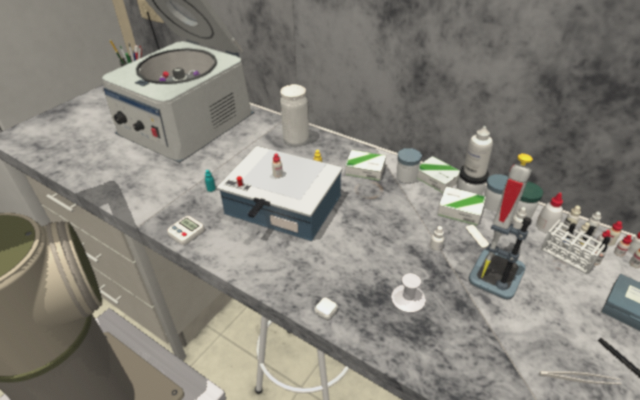

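View pics/top0.png

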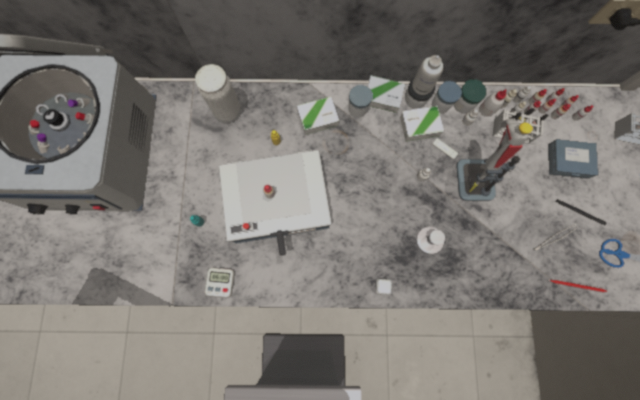

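Scene: the red-capped bottle on the lid is at scene (277,165) / top (268,190). Look-alikes are turquoise at top (197,220) and yellow at top (276,137). The red bolt stub is at top (247,226), with other red-capped vials far right at top (~550,100). By the description I choose the one on the lid. The tab is at top (282,243) and the stand at top (432,238).

```bash
cat > m.py <<'E'
from h import *
S={c:snapshot(c) for c in("scene","top")}
R={}
for c,s in S.items():
    hsv=cv2.cvtColor(s["img"],cv2.COLOR_RGB2HSV)
    m=(((hsv[...,0]<8)|(hsv[...,0]>172))&(hsv[...,1]>110)&(hsv[...,2]>70)).astype(np.uint8)
    n,_,stt,cen=cv2.connectedComponentsWithStats(m)
    for i in range(1,n):
        if stt[i,4]>5 and 180<cen[i][0]<340 and 140<cen[i][1]<260: print(c,"red",stt[i],cen[i].round(1))
    for l in("case","bottle","stand","tab"):
        for r in finder.trace(l,c)[:3]:
            k=r["mask"].astype(np.uint8);ys,xs=np.nonzero(k)
            print(c,l,round(r["confidence"],2),len(xs),xs.min(),xs.max(),ys.min(),ys.max(),xs.mean().round(1),ys.mean().round(1))
# lid in top: bright region
s=S["top"];g=cv2.cvtColor(s["img"],cv2.COLOR_RGB2GRAY)
m=np.zeros_like(g);m[145:245,212:335]=(g[145:245,212:335]>165)
m=cv2.morphologyEx(m,cv2.MORPH_OPEN,np.ones((3,3),np.uint8))
n,lab,stt,cen=cv2.connectedComponentsWithStats(m);i=1+stt[1:,4].argmax()
ct=cv2.findContours((lab==i).astype(np.uint8),0,2)[0];ct=max(ct,key=len)
print("lid",stt[i]);h=cv2.convexHull(ct)
W=np.array([at_z(s,u+0.,v+0.,90)[:2] for u,v in h[:,0]],np.float32)
print(cv2.minAreaRect(W),cv2.boxPoints(cv2.minAreaRect(W)).round(1).tolist())
st=tri([ray(S["scene"],409.9,278.6),ray(S["top"],437.3,239.1)]);print("standtop",st,at_z(s,437.3,239.1,60))
a=s["img"][140:260,180:340];b=S["scene"]["img"][140:260,190:350]; c=s["img"][200:280,380:480]
z=lambda q,w,h:cv2.resize(q,(w,h),interpolation=2)
cv2.imwrite("pics/c1.png",np.vstack([np.hstack([z(a,400,300),z(b,400,300)]),np.hstack([z(c,375,300),z(S["scene"]["img"][250:330,360:460],375,300),np.zeros((300,50,3),np.uint8)])])[:,:,::-1])
E
python3 m.py
```

```text
scene red [274 154   5   9  35] [275.9 158.1]
scene red [237 177   6   9  37] [239.3 180.7]
scene red [182 233   4   3  10] [183.5 233.8]
scene case 0.73 7611 219 341 148 240 282.4 193.0
scene case 0.42 262 430 444 228 250 437.3 239.6
scene bottle 0.74 160 205 215 171 191 209.5 181.8
scene bottle 0.58 70 314 322 151 161 317.9 156.5
scene bottle 0.49 199 272 282 155 177 277.0 166.4
scene tab 0.62 4893 218 341 148 216 281.2 182.3
top red [265 186   7   6  35] [267.6 188.4]
top red [243 224   6   5  25] [245.8 225.8]
top case 0.92 8254 219 331 150 255 274.4 197.8
top bottle 0.52 131 263 275 185 198 268.9 191.5
top stand 0.95 568 417 444 227 253 430.1 239.9
top stand 0.51 8111 219 331 151 256 274.0 196.7
top tab 0.63 7875 221 330 152 254 274.1 196.7
lid [ 219  151  112   89 7366]
((593.5958862304688, 50.9320068359375), (185.13592529296875, 243.00303649902344), 9.862329483032227) [[481.6000061035156, 154.8000030517578], [523.2000122070312, -84.5999984741211], [705.5999755859375, -52.900001525878906], [664.0, 186.5]]
standtop [ 492.88916645 -337.56911004   67.08636731] [ 493.56095257 -339.68426395   60.        ]
```

View pics/c1.png

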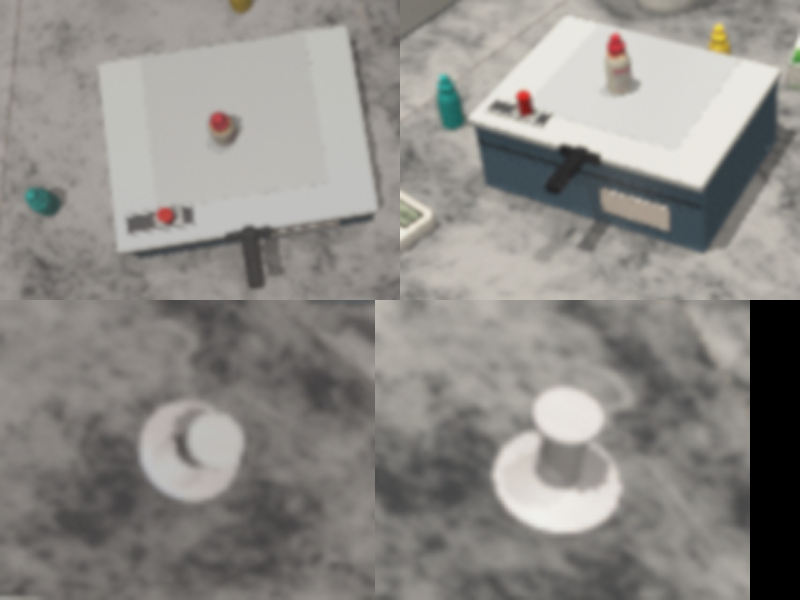

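```bash
cat >> h.py <<'E'
C=np.array([593.6,50.9,0]);a=np.radians(9.86)
ex=np.array([np.cos(a),np.sin(a),0]);ey=np.array([-np.sin(a),np.cos(a),0])
def case(p): return C+ex*p[0]+ey*p[1]+np.array([0,0,p[2]])
E
python3 - <<'E'
from h import *
S={c:snapshot(c) for c in("scene","top")}
for c,(u,v) in {"scene":(277.7,176),"top":(269.7,194.7)}.items(): print("foot",c,at_z(S[c],u+.5,v+.5,90).round(1))
cap=tri([ray(S["scene"],276.6,158.6),ray(S["top"],268.1,188.9)]);print("cap",cap)
print("stub",tri([ray(S["scene"],239.8,181.2),ray(S["top"],246.3,226.3)]),"pred",case([-70,70,104]))
for n,p in(("tab",[-128,0,85]),("tabend",[-146,0,85]),("FL",[-90,120,90]),("FR",[-90,-120,90]),("BR",[90,-120,90]),("BL",[90,120,90])):
    print(n,case(p).round(1),[proj(S[c],case(p)).round(1).tolist() for c in S])
# stand top by hull: bright pixels
for c,(u0,u1,v0,v1) in {"scene":(395,425,270,292),"top":(425,448,225,250)}.items():
    g=cv2.cvtColor(S[c]["img"],cv2.COLOR_RGB2GRAY)[v0:v1,u0:u1];print(c);print(g[::2,::2])
st=tri([ray(S["scene"],412,281.2),ray(S["top"],437.8,238.2)]);print(st)
for c,(u,v) in {"scene":(412,281.2),"top":(437.8,238.2)}.items(): print(at_z(S[c],u,v,60))
E
```

```text
foot scene [586.5  54.1  90. ]
foot top [589.2  57.7  90. ]
cap [591.13913868  56.92568457 138.85193624]
stub [512.46909617 107.8735468  102.17708742] pred [512.64706937 107.8791455  104.        ]
tab [467.5  29.   85. ] [[254.4, 209.9], [280.9, 247.5]]
tabend [449.8  25.9  85. ] [[250.2, 214.9], [282.0, 255.3]]
FL [484.4 153.7  90. ] [[218.1, 184.9], [226.4, 239.3]]
FR [525.5 -82.7  90. ] [[310.6, 211.9], [329.8, 222.6]]
BR [702.8 -51.9  90. ] [[341.6, 166.3], [317.3, 150.2]]
BL [661.7 184.5  90. ] [[256.5, 145.0], [218.5, 165.3]]
scene
[[165 155 145 153 163 165 164 157 147 155 157 156 157 160 165]
 [165 152 131 147 160 163 169 172 162 159 164 164 160 154 155]
 [163 164 149 137 157 196 219 225 222 213 193 165 157 146 140]
 [166 170 168 163 199 228 231 231 229 229 226 209 167 148 139]
 [154 163 165 168 224 229 229 230 230 230 229 228 208 164 156]
 [149 144 150 158 224 228 229 229 229 230 230 229 225 174 134]
 [149 125 131 130 208 229 230 228 228 228 229 229 224 173 131]
 [149 138 134 146 170 218 229 230 229 228 227 227 203 143 133]
 [137 171 205 215 193 157 198 221 225 226 221 200 15
[... 237 characters left out ...]
1 125]
 [179 176 158 140 144 167 153 139 128 123 121 121]
 [177 147 131 139 174 185 185 182 159 124 114 118]
 [172 135 130 171 189 189 189 188 186 156 114 107]
 [162 121 126 185 191 191 190 189 189 179 123 111]
 [156  95 123 185 190 189 188 189 188 184 129 108]
 [171 107 107 179 189 189 189 187 188 182 129 113]
 [183 139  97 152 185 190 190 190 189 171 110 111]
 [190 179 141 117 155 182 187 188 185 157 105 107]
 [191 190 182 169 167 176 174 181 178 134 113 100]
 [190 187 180 175 176 182 181 180 163 118 107  96]
 [188 184 179 181 183 183 182 173 129 102 100  90]]
[ 496.0284883  -341.61020727   58.80540612]
[ 495.27496125 -342.06486165   60.        ]
[ 495.72028961 -341.01563953   60.        ]
```

>>> send_rows([
  [[0.6,-1.4,0.2],[0,0,0.05]],
  [[1.2,-2.9,0.4],[0,0,0.1]],
  [[1.8,-4.3,0.5],[0,0,0.16]],
  [[2.4,-5.7,0.5],[0,0,0.21]],
  [[3.1,-7.1,0.5],[0,0,0.26]],
  [[4.3,-8.4,0.5],[0,0,0.32]],
  [[5.4,-9.7,0.5],[0,0,0.37]],
  [[6.5,-11.0,0.5],[0,0,0.42]],
  [[7.6,-12.2,0.5],[0,0,0.48]],
  [[8.7,-13.4,0.5],[0,0,0.526]],
], fingers=0)

```text
time: 3.35
tool_pos: [469.9, 159.5, 246.6]
tcp_rot: [180.0, 0.0, -170.0]
ft_force: [0.0, 0.5, -0.3]
finger_gap: 85.3
grip_force: 0.0
```

>>> send_rows([
  [[1.3,-1.1,0],[0,0,0]],
  [[2.6,-2.2,0],[0,0,0]],
  [[3.6,-3.1,0],[0,0,0]],
  [[4.04,-3.48,0],[0,0,0]],
  [[4.04,-3.48,0],[0,0,0]],
])

```text
time: 3.98
tool_pos: [590.2, 56.0, 246.0]
tcp_rot: [180.0, -0.0, -170.2]
ft_force: [-0.2, -0.3, -0.2]
finger_gap: 85.4
grip_force: 0.0
```

```bash
python3 - <<'E'
from h import *
s=snapshot("wrist");save(s,"w1");st=sense();print(st["tool_pos"],st["tcp_rot"],s["pose"].round(2))
r=finder.pinpoint("bottle","wrist");print(r)
for q in r: print(at_z(s,q["at"][0]*640,q["at"][1]*400,90))
for q in finder.trace("bottle","wrist"):
    ys,xs=np.nonzero(q["mask"]);print(q["confidence"],xs.min(),xs.max(),ys.min(),ys.max())
print(proj(s,[590,56.5,90]),proj(s,[590,56.5,154]))
E
```

```text
[589.70430415  56.78601573 246.08494692] [ 1.79972226e+02 -4.13789722e-02 -1.70150447e+02] [[-1.7000e-01 -9.5000e-01 -2.7000e-01  5.2254e+02]
 [ 9.9000e-01 -1.6000e-01 -5.0000e-02  4.3070e+01]
 [ 0.0000e+00 -2.7000e-01  9.6000e-01  3.8862e+02]
 [ 0.0000e+00  0.0000e+00  0.0000e+00  1.0000e+00]]
[{'at': [0.7505, 0.3792], 'confidence': 0.92}, {'at': [0.4763, 0.7155], 'confidence': 0.71}, {'at': [0.5112, 0.4655], 'confidence': 0.58}]
[535.56510451 198.10759803  90.        ]
[708.12348284  54.81138241  90.        ]
[594.01544761  59.3588942   90.        ]
0.75 296 314 278 315
0.71 314 341 172 209
0.71 476 516 142 164
[325.01341684 181.81274596] [325.46837617 200.10501958]
```

View pics/w1.png

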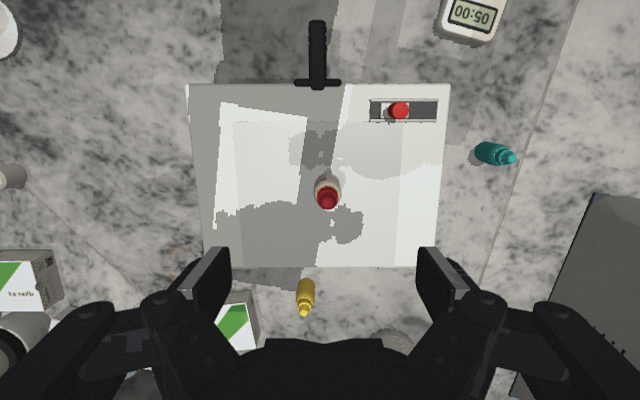

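The wrist view shows the red-capped bottle on the lid at (327,190), centred between the open fingers, within about 1 mm of my estimate. Descending to it now.

>>> send_rows([
  [[0,0.03,-1.5],[0,0,0]],
  [[0,0.03,-3.0],[0,0,0]],
  [[0,0.03,-4.2],[0,0,0]],
  [[0,0.03,-4.9],[0,0,0]],
  [[0,0.03,-4.9],[0,0,0]],
])

```text
time: 4.75
tool_pos: [587.8, 58.4, 97.4]
tcp_rot: [180.0, -0.2, -170.1]
ft_force: [-0.5, 1.0, 0.0]
finger_gap: 85.5
grip_force: 0.0
```

>>> send_rows([
  [[0,0,0],[0,0,0]],
  [[0,0,0],[0,0,0]],
  [[0,0,0],[0,0,0]],
  [[0,0,0],[0,0,0]],
  [[0,0,0],[0,0,0]],
  [[0,0,0],[0,0,0]],
], fingers=1, squeeze=25)

```text
time: 5.5
tool_pos: [590.7, 57.3, 100.3]
tcp_rot: [-180.0, 0.1, -170.1]
ft_force: [-0.8, 1.1, 6.2]
finger_gap: 23.3
grip_force: 26.2
```

>>> send_rows([
  [[0,0,0.3],[0,0,0]],
  [[0,0,1.0],[0,0,0]],
  [[0,0,1.8],[0,0,0]],
  [[-0.1,-0.5,2.2],[0,0,0]],
  [[-0.4,-1.5,2.3],[0,0,0]],
  [[-0.7,-2.8,2.3],[0,0,0]],
  [[-1.1,-4.3,2.3],[0,0,0]],
  [[-1.5,-5.9,2.3],[0,0,0]],
  [[-1.9,-7.5,2.3],[0,0,0]],
  [[-2.2,-9.1,2.3],[0,0,0]],
])

```text
time: 6.75
tool_pos: [522.6, -217.9, 168.0]
tcp_rot: [180.0, -0.0, -170.2]
ft_force: [0.3, -0.1, 0.1]
finger_gap: 23.2
grip_force: 25.6
```

>>> send_rows([
  [[-0.35,-1.5,0],[0,0,0]],
  [[-0.6,-2.7,0],[0,0,0]],
  [[-0.8,-3.5,0],[0,0,0]],
  [[-0.9,-4.0,0],[0,0,0]],
  [[-0.95,-4.2,0],[0,0,0]],
  [[-0.95,-4.2,0],[0,0,0]],
])

```text
time: 7.5
tool_pos: [495.5, -341.4, 168.2]
tcp_rot: [180.0, -0.0, -170.1]
ft_force: [0.9, -0.6, -0.4]
finger_gap: 23.1
grip_force: 25.6
```

```bash
python3 - <<'E'
from h import *
st=sense();print(st["tool_pos"],st["tcp_rot"],st["finger_gap"],st["ft_force"])
s=snapshot("wrist");w=s["img"]
for c in("wrist",):
    for l in("stand_top","stand","bottle"):
        for q in finder.pinpoint(l,c)[:3]:
            print(l,q["confidence"],q["at"][0]*640,q["at"][1]*400,at_z(s,q["at"][0]*640,q["at"][1]*400,60).round(1))
print(proj(s,[495.5,-341.5,60]))
t=snapshot("scene");u,v=proj(t,[495.5,-341.5,110]).astype(int);print(u,v)
q=cv2.resize(t["img"][max(v-50,0):v+50,u-60:u+60],(480,400),interpolation=2)
p=cv2.resize(w,(320,200));p=np.vstack([p,np.zeros((200,320,3),np.uint8)])
cv2.imwrite("pics/c2.png",np.hstack([q,p])[:,:,::-1]);save(s,"w2")
E
```

```text
[ 495.48820135 -341.42899416  168.15918104] [ 1.79976528e+02 -6.64419605e-03 -1.70138087e+02] 23.050990256614014 [ 0.91395285 -0.56241366 -0.39828724]
stand_top 0.92 327.68 199.52 [ 499.2 -338.3   60. ]
stand 0.9 325.12 180.4 [ 483.3 -343.2   60. ]
bottle 0.75 321.59999999999997 246.60000000000002 [ 542.4 -336.    60. ]
[324.62205402 194.74401673]
414 263
```

View pics/c2.png

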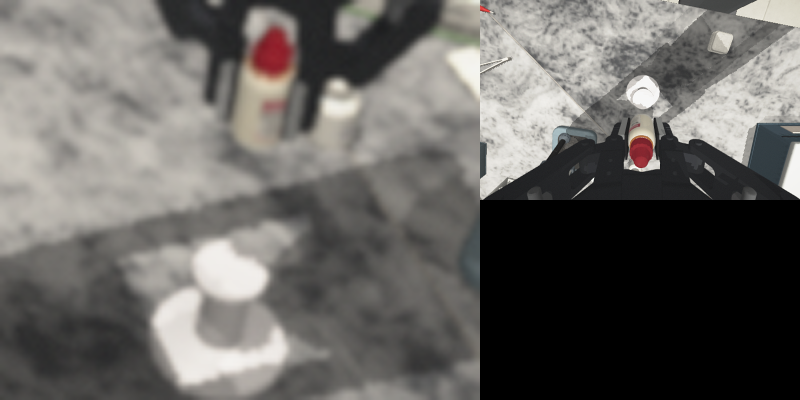

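```bash
python3 - <<'E'
from h import *
im=cv2.imread("pics/w2.png")[130:300,250:400]
im=cv2.resize(im,(600,680),interpolation=2)[:600]
cv2.imwrite("pics/c3.png",im)
E
```

```text
(no output)
```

View pics/c3.png

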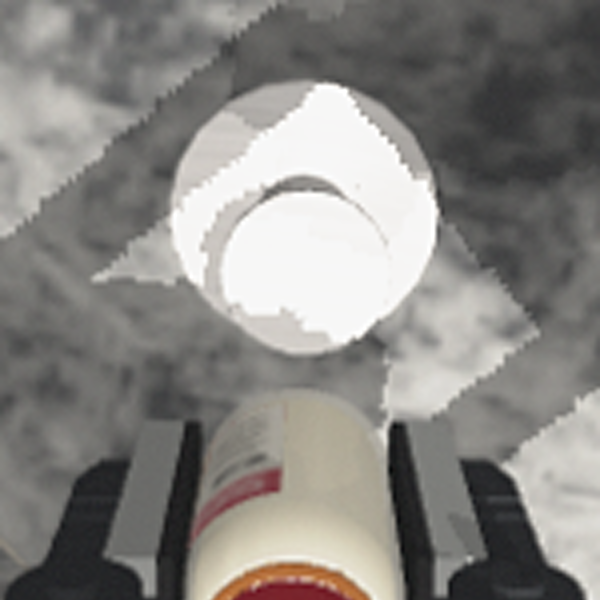

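```bash
python3 - <<'E'
from h import *
s=snapshot("wrist")
print(at_z(s,326.5,198.2,60))
for z in(157,159,161):
    print(z,[proj(s,[495.5+12.5*np.cos(t)*1,-341.4+12.5*np.sin(t),z]).round(1).tolist() for t in (np.radians(9.9),np.radians(99.9),np.radians(189.9),np.radians(-80.1))])
print(proj(s,[495.5,-341.4,159]),proj(s,[495.5,-341.4,215]))
E
```

```text
[ 498.67333264 -338.91895032   60.        ]
157 [[324.7, 262.9], [348.1, 241.8], [324.8, 219.8], [301.5, 241.8]]
159 [[324.8, 264.6], [348.4, 243.3], [324.8, 221.1], [301.2, 243.3]]
161 [[324.8, 266.4], [348.7, 244.9], [324.9, 222.5], [301.0, 244.9]]
[324.79921288 243.32793208] [325.53672025 308.57289279]
```

>>> send_rows([
  [[0.05,0.05,-0.9],[0,0,0]],
  [[0.05,0.05,-1.9],[0,0,0]],
  [[0.05,0.05,-2.6],[0,0,0]],
  [[0.05,0.05,-2.9],[0,0,0]],
  [[0.05,0.05,-2.9],[0,0,0]],
])

```text
time: 8.43
tool_pos: [496.9, -340.0, 81.0]
tcp_rot: [180.0, -0.0, -170.1]
ft_force: [-0.1, 0.1, -1.1]
finger_gap: 22.8
grip_force: 25.6
```

```bash
python3 - <<'E'
from h import *
s=snapshot("wrist");t=snapshot("scene");st=sense();print(st["tool_pos"],st["ft_force"])
p=[497,-340,60]
u,v=proj(s,p).astype(int);print(u,v);print("origin",u-50,v-50)
A=cv2.resize(s["img"][v-50:v+50,u-50:u+50],(400,400),interpolation=2)
u,v=proj(t,[497,-340,65]).astype(int);print("origin",u-20,v-20)
B=cv2.resize(t["img"][v-20:v+20,u-20:u+20],(400,400),interpolation=2)
cv2.imwrite("pics/c4.png",np.hstack([A,B])[:,:,::-1])
E
```

```text
[ 497.71987685 -340.68911922   82.50759794] [-0.01342939  0.41555257  0.7175557 ]
325 235
origin 275 185
origin 391 258
```

View pics/c4.png

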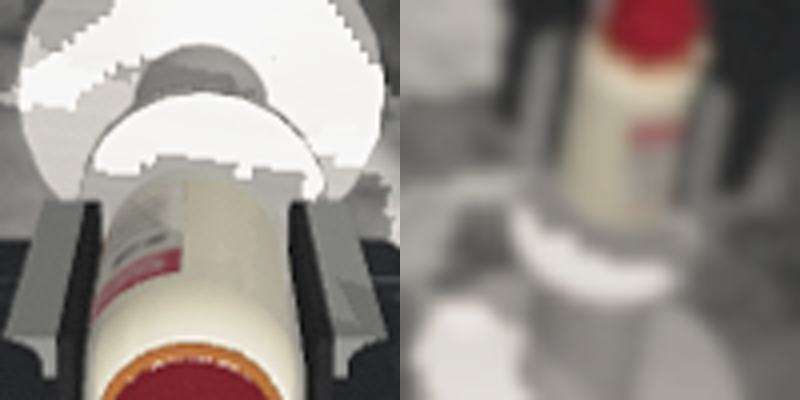

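```bash
python3 - <<'E'
from h import *
from scipy.optimize import least_squares
s=snapshot("wrist");t=snapshot("scene");st=sense()
def ring(cam,c,r):
    th=np.linspace(0,2*np.pi,90);q=np.array([proj(cam,[c[0]+r*np.cos(a),c[1]+r*np.sin(a),c[2]]) for a in th])
    return q[:,0].min(),q[:,0].max(),q[:,1].min(),q[:,1].max()
# disc
f=lambda p:(lambda q:[q[0]-(275+82/4),q[1]-(275+325/4),q[2]-(185+92/4)])(ring(s,[p[0],p[1],60],18))
d=least_squares(f,[497,-340]).x;print("disc wrist",d)
for z in (71,73,75):
    f=lambda p:(lambda q:[(q[0]+q[1])/2-(275+194.5/4),q[2]-(185+177/4)])(ring(s,[p[0],p[1],z],11.5))
    b=least_squares(f,[497,-340]).x;print("foot wrist",z,b)
    f=lambda p:(lambda q:[(q[0]+q[1])/2-(391+(627-400)/10),q[3]-(258+222/10)])(ring(t,[p[0],p[1],z],11.5))
    b=least_squares(f,[497,-340]).x;print("foot scene",z,b)
f=lambda p:(lambda q:[(q[0]+q[1])/2-(391+(603-400)/10),q[3]-(258+308/10)])(ring(t,[p[0],p[1],60],18))
print("disc scene",least_squares(f,[497,-340]).x, st["tool_pos"])
E
```

```text
disc wrist [ 499.80057051 -340.08306876]
foot wrist 71 [ 501.74640783 -341.04686231]
foot scene 71 [ 500.9129642 -341.5842787]
foot wrist 73 [ 500.95869552 -341.18329859]
foot scene 73 [ 499.29399962 -342.09375628]
foot wrist 75 [ 500.17098333 -341.31973555]
foot scene 75 [ 497.67503485 -342.6032336 ]
disc scene [ 494.1565428  -341.06362617] [ 497.81341792 -340.8091593    82.70960221]
```

>>> send_rows([
  [[-0.08,0.03,-0.1],[0,0,0]],
  [[-0.08,0.03,-0.2],[0,0,0]],
  [[-0.08,0.03,-0.28],[0,0,0]],
  [[-0.08,0.03,-0.33],[0,0,0]],
  [[-0.08,0.03,-0.35],[0,0,0]],
  [[-0.08,0.03,-0.35],[0,0,0]],
])

```text
time: 9.38
tool_pos: [494.7, -339.2, 70.7]
tcp_rot: [180.0, -0.0, -170.1]
ft_force: [0.7, -0.0, -0.8]
finger_gap: 23.2
grip_force: 25.6
```

>>> send_rows([
  [[0,0,-0.02],[0,0,0]],
  [[0,0,-0.04],[0,0,0]],
  [[0,0,-0.04],[0,0,0]],
])

```text
time: 9.75
tool_pos: [494.8, -339.4, 70.3]
tcp_rot: [-180.0, 0.0, -170.1]
ft_force: [-0.8, 1.9, 5.1]
finger_gap: 23.1
grip_force: 26.1
```

>>> send_rows([
  [[0,0,0],[0,0,0]],
  [[0,0,0],[0,0,0]],
  [[0,0,0],[0,0,0]],
  [[0,0,0],[0,0,0]],
], fingers=0.3)

```text
time: 10.25
tool_pos: [494.6, -339.2, 69.5]
tcp_rot: [180.0, -0.0, -170.1]
ft_force: [-0.1, -0.6, -0.4]
finger_gap: 59.7
grip_force: 0.0
```

>>> send_rows([
  [[0,0,0.4],[0,0,0]],
  [[0,0,1.3],[0,0,0]],
  [[0,0,2.4],[0,0,0]],
  [[0,0,3.6],[0,0,0]],
  [[0,0,4.4],[0,0,0]],
  [[0,0,4.5],[0,0,0]],
])

```text
time: 11.0
tool_pos: [495.9, -340.3, 208.0]
tcp_rot: [-179.8, 0.2, -170.1]
ft_force: [-0.3, 0.2, -1.0]
finger_gap: 59.9
grip_force: 0.0
```

```bash
python3 - <<'E'
from h import *
s=snapshot("wrist");t=snapshot("scene");st=sense();print(st["tool_pos"],st["finger_gap"])
u,v=proj(s,[497,-340,90]).astype(int);o=(u-50,v-50);print("origin",o)
A=cv2.resize(s["img"][v-50:v+50,u-50:u+50],(400,400),interpolation=2)
u,v=proj(t,[497,-340,90]).astype(int);print("origin",u-30,v-30)
B=cv2.resize(t["img"][v-30:v+30,u-30:u+30],(400,400),interpolation=2)
cv2.imwrite("pics/c5.png",np.hstack([A,B])[:,:,::-1])
E
```

```text
[ 494.74598071 -339.33434914  204.8192153 ] 60.08171170349763
origin (np.int64(275), np.int64(142))
origin 383 240
```

View pics/c5.png

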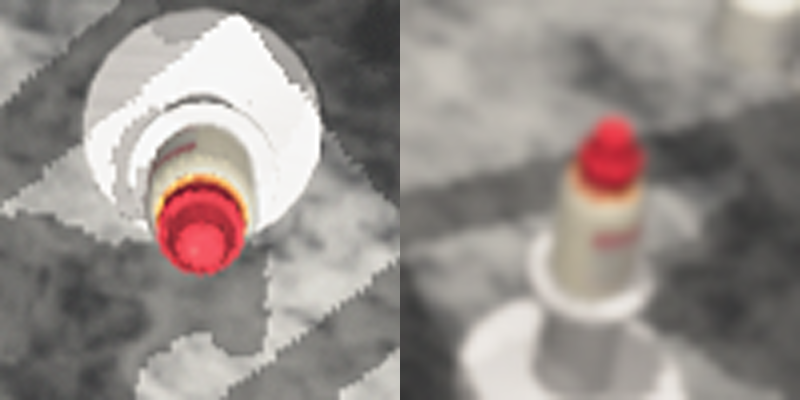

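The bottle stands upright, centred on the stand (wrist disc centre (203,180), foot about 1 mm off). Next is the tab.

>>> send_rows([
  [[-0.1,0.7,0],[0.01,-0.05,0]],
  [[-0.4,2.3,0],[0.02,-0.12,0]],
  [[-0.7,4.1,0],[0.04,-0.2,0]],
  [[-1.0,6.0,0],[0.05,-0.29,0]],
  [[-1.3,7.9,0],[0.065,-0.37,0]],
  [[-1.55,9.7,0],[0.078,-0.45,0]],
  [[-1.75,11.1,-0.1],[0.09,-0.516,0]],
  [[-1.88,11.9,-0.15],[0.09,-0.516,0]],
  [[-1.9,12.1,-0.15],[0.09,-0.516,0]],
  [[-1.9,12.1,-0.15],[0.09,-0.516,0]],
])

```text
time: 12.35
tool_pos: [449.7, 23.5, 199.0]
tcp_rot: [179.9, 29.4, -170.1]
ft_force: [-0.8, -0.3, -0.2]
finger_gap: 59.9
grip_force: 0.0
```

```bash
python3 - <<'E'
from h import *
s=snapshot("wrist");st=sense();print(st["tool_pos"],st["tcp_rot"],st["joint_pos"].round(1))
for p in([-128,0,85],[-146,0,91],[-94,0,91],[-90,120,90],[-90,-120,90],[-70,70,116]): print(p,proj(s,case(p)).round(1))
print([(q["at"][0]*640,q["at"][1]*400,q["confidence"]) for q in finder.pinpoint("tab","wrist")])
print([(q["at"][0]*640,q["at"][1]*400,q["confidence"]) for q in finder.pinpoint("stub","wrist")], proj(s,case([-70,70,104])))
save(s,"w3")
E
```

```text
[449.86644707  23.02616472 199.26712696] [ 179.87366617   29.44597564 -170.10628118] [ -12.6  -51.1  138.1   12.    65.9 -114.8]
[-128, 0, 85] [327.4 146.7]
[-146, 0, 91] [327.7 131.7]
[-94, 0, 91] [327. 183.]
[-90, 120, 90] [463.5 185.6]
[-90, -120, 90] [189.9 185.5]
[-70, 70, 116] [407.9 223.1]
[(323.2, 145.2, 0.75)]
[(408.896, 214.4, 0.76)] [405.3277122  212.70844389]
```

View pics/w3.png

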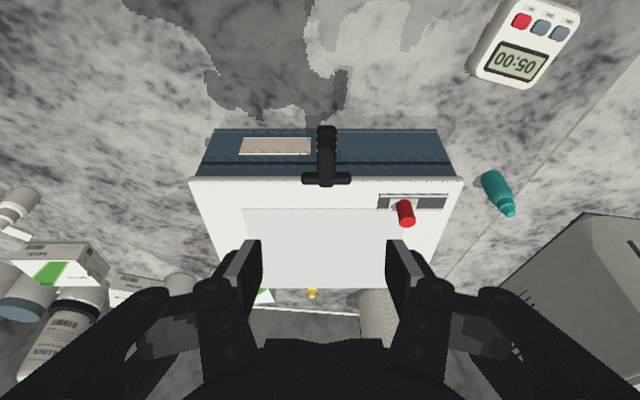

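Wrist view: the tab is at (326,155) and the stub at (405,213), both as predicted. The 30° tilt hit a joint 2 limit, so I'll use a smaller tilt (-10°).

>>> send_rows([
  [[0.6,0.1,-0.3],[-0.02,0.11,0]],
  [[1.1,0.19,-0.8],[-0.04,0.23,0]],
  [[1.1,0.19,-1.6],[-0.06,0.344,0]],
  [[1.1,0.19,-2.5],[-0.06,0.344,0]],
  [[1.1,0.19,-3.4],[-0.06,0.344,0]],
  [[1.1,0.19,-4.1],[-0.06,0.344,0]],
  [[1.1,0.19,-4.46],[-0.06,0.344,0]],
  [[1.1,0.19,-4.46],[-0.06,0.344,0]],
])

```text
time: 13.5
tool_pos: [482.5, 28.6, 65.0]
tcp_rot: [179.8, 9.4, -170.2]
ft_force: [0.2, -0.1, 0.3]
finger_gap: 59.9
grip_force: 0.0
```

```bash
python3 - <<'E'
from h import *
s=snapshot("wrist");st=sense();print(st["tool_pos"],st["tcp_rot"],st["joint_pos"].round(1),st["ft_force"])
print(proj(s,case([-128,0,85])))
save(s,"w4")
E
```

```text
[483.13498991  28.63673624  65.96442426] [ 179.85972155    9.461433   -170.17617617] [  -4.6  -11.6  122.4    2.9   60.1 -105.6] [-0.34481752 -0.71543213  0.28346211]
[333.33349065 250.72982745]
```

View pics/w4.png

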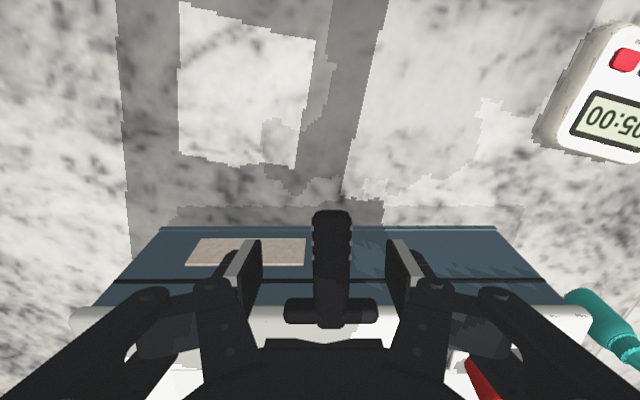

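>>> send_rows([
  [[-0.2,0.02,0],[0,0,0]],
  [[-0.41,0.035,0],[0,0,0]],
  [[-0.41,0.035,0],[0,0,0]],
])

```text
time: 13.92
tool_pos: [470.3, 30.3, 65.9]
tcp_rot: [179.9, 9.5, -170.1]
ft_force: [-0.8, 0.2, 0.2]
finger_gap: 59.7
grip_force: 0.0
```

>>> send_rows([
  [[0,0,0],[0,0,0]],
  [[0,0,0],[0,0,0]],
  [[0,0,0],[0,0,0]],
  [[0,0,0],[0,0,0]],
  [[0,0,0],[0,0,0]],
  [[0,0,0],[0,0,0]],
], fingers=1, squeeze=60)

```text
time: 14.68
tool_pos: [470.7, 29.9, 65.7]
tcp_rot: [179.9, 9.5, -170.1]
ft_force: [-3.1, -4.4, 5.3]
finger_gap: 14.7
grip_force: 58.7
```

>>> send_rows([
  [[0,0,0.07],[-0.002,0.01,0]],
  [[-0.01,0,0.14],[-0.003,0.02,0]],
  [[-0.01,0,0.21],[-0.005,0.03,0]],
  [[-0.01,0,0.26],[-0.006,0.036,0]],
  [[-0.01,0,0.29],[-0.007,0.039,0]],
  [[-0.01,0,0.29],[-0.007,0.039,0]],
])

```text
time: 15.42
tool_pos: [470.3, 29.8, 74.0]
tcp_rot: [179.9, 7.1, -170.1]
ft_force: [0.9, -5.7, -1.6]
finger_gap: 14.6
grip_force: 58.5
```

>>> send_rows([
  [[-0.01,0,0.07],[-0.002,0.01,0]],
  [[-0.01,0,0.14],[-0.003,0.02,0]],
  [[-0.02,0,0.14],[-0.003,0.02,0]],
])

```text
time: 15.8
tool_pos: [470.2, 29.8, 78.5]
tcp_rot: [179.9, 6.0, -170.1]
ft_force: [3.8, -4.8, -1.4]
finger_gap: 14.9
grip_force: 58.5
```

The force stays at about 1.5 N, the lid's weight alone, well past 6 mm with no stop, so the lid isn't caught. The bolt stays untouched. Computing the arc.

```bash
python3 - <<'E'
from h import *
H=case([90,0,80]);p0=np.array([470.7,29.7,66.0])
R=lambda t:cv2.Rodrigues(ey*t)[0]
print(sense()["joint_pos"].round(1), proj(snapshot("top"),H))
P=lambda t:H+R(t)@(p0-H)
for a,b in((0.06,0.38),(0.38,0.7),(0.7,0.88)):
    print(a)
    for t in np.arange(a+0.04,b+.001,0.04): print(((P(t)-P(a))/30).round(2).tolist(),(ey*(t-a)).round(3).tolist(),P(t).round())
E
```

```text
[  -3.8  -11.4  120.4    1.7   65.1 -104.3] [268.69810928 159.10506899]
0.06
[0.0, 0.0, 0.29] [-0.007, 0.039, 0.0] [470.  30.  88.]
[0.02, 0.0, 0.57] [-0.014, 0.079, 0.0] [471.  30.  96.]
[0.05, 0.01, 0.86] [-0.021, 0.118, 0.0] [472.  30. 105.]
[0.08, 0.01, 1.14] [-0.027, 0.158, 0.0] [473.  30. 113.]
[0.13, 0.02, 1.43] [-0.034, 0.197, 0.0] [474.  30. 122.]
[0.19, 0.03, 1.71] [-0.041, 0.236, 0.0] [476.  31. 130.]
[0.27, 0.05, 1.98] [-0.048, 0.276, 0.0] [478.  31. 138.]
[0.35, 0.06, 2.26] [-0.055, 0.315, 0.0] [481.  31. 147.]
0.38
[0.09, 0.02, 0.27] [-0.007, 0.039, 0.0] [483.  32. 155.]
[0.2, 0.03, 0.54] [-0.014, 0.079, 0.0] [487.  32. 163.]
[0.31, 0.05, 0.8] [-0.021, 0.118, 0.0] [490.  33. 171.]
[0.43, 0.08, 1.06] [-0.027, 0.158, 0.0] [494.  34. 178.]
[0.57, 0.1, 1.31] [-0.034, 0.197, 0.0] [498.  34. 186.]
[0.71, 0.12, 1.56] [-0.041, 0.236, 0.0] [502.  35. 193.]
[0.87, 0.15, 1.8] [-0.048, 0.276, 0.0] [507.  36. 201.]
[1.03, 0.18, 2.03] [-0.055, 0.315, 0.0] [512.  37. 208.]
0.7
[0.17, 0.03, 0.23] [-0.007, 0.039, 0.0] [517.  38. 214.]
[0.35, 0.06, 0.45] [-0.014, 0.079, 0.0] [522.  39. 221.]
[0.54, 0.09, 0.66] [-0.021, 0.118, 0.0] [528.  40. 227.]
[0.74, 0.13, 0.87] [-0.027, 0.158, 0.0] [534.  41. 234.]
```

>>> send_rows([
  [[0.0,0.0,0.29],[-0.007,0.039,0.0]],
  [[0.02,0.0,0.57],[-0.014,0.079,0.0]],
  [[0.05,0.01,0.86],[-0.021,0.118,0.0]],
  [[0.08,0.01,1.14],[-0.027,0.158,0.0]],
  [[0.13,0.02,1.43],[-0.034,0.197,0.0]],
  [[0.19,0.03,1.71],[-0.041,0.236,0.0]],
  [[0.27,0.05,1.98],[-0.048,0.276,0.0]],
  [[0.35,0.06,2.26],[-0.055,0.315,0.0]],
  [[0.35,0.06,2.26],[-0.055,0.315,0.0]],
])

```text
time: 16.98
tool_pos: [480.4, 31.6, 146.0]
tcp_rot: [179.9, -12.4, -170.1]
ft_force: [-0.4, -6.0, -1.2]
finger_gap: 14.9
grip_force: 59.3
```

>>> send_rows([
  [[0.09,0.02,0.27],[-0.007,0.039,0.0]],
  [[0.2,0.03,0.54],[-0.014,0.079,0.0]],
  [[0.31,0.05,0.8],[-0.021,0.118,0.0]],
  [[0.43,0.08,1.06],[-0.027,0.158,0.0]],
  [[0.57,0.1,1.31],[-0.034,0.197,0.0]],
  [[0.71,0.12,1.56],[-0.041,0.236,0.0]],
  [[0.87,0.15,1.8],[-0.048,0.276,0.0]],
  [[1.03,0.18,2.03],[-0.055,0.315,0.0]],
  [[1.03,0.18,2.03],[-0.055,0.315,0.0]],
])

```text
time: 18.1
tool_pos: [510.8, 36.9, 206.8]
tcp_rot: [179.9, -30.8, -170.2]
ft_force: [-2.6, -6.5, 3.3]
finger_gap: 15.1
grip_force: 59.5
```

>>> send_rows([
  [[0.17,0.03,0.23],[-0.007,0.039,0.0]],
  [[0.35,0.06,0.45],[-0.014,0.079,0.0]],
  [[0.54,0.09,0.66],[-0.021,0.118,0.0]],
  [[0.72,0.13,0.85],[-0.027,0.158,0.0]],
  [[0.74,0.13,0.87],[-0.027,0.158,0.0]],
  [[0.74,0.13,0.87],[-0.027,0.158,0.0]],
])

```text
time: 18.85
tool_pos: [533.0, 40.8, 232.9]
tcp_rot: [179.9, -39.9, -170.2]
ft_force: [-1.7, -6.7, 2.5]
finger_gap: 14.7
grip_force: 59.5
```

```bash
python3 - <<'E'
from h import *
s=snapshot("scene");st=sense();print(st["time"],st["tool_pos"],st["tcp_rot"],st["joint_pos"].round(1),st["ft_force"],st["finger_gap"],st["grip_force"])
save(s,"s5")
E
```

```text
18.9 [532.99162088  40.75483488 232.90762452] [ 179.87679418  -39.88518919 -170.18085002] [  2.1  36.4  57.9  -5.9 125.2 -99.3] [-2.02114594 -6.45789562  3.47949969] 15.227417399808264 59.456294775009155
```

View pics/s5.png

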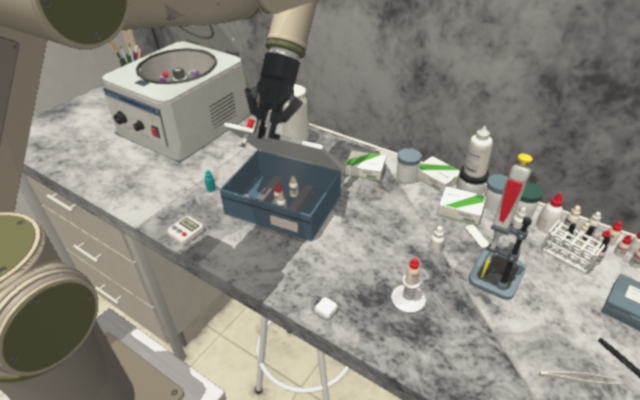

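The lid is up about 49°, held by the tab at (265,130). The red-capped bottle stands on the stand at (413,272), and the bystanders haven't moved.

```bash
python3 -c "
from bench import order
print(order.hand_in())"
```

```text
the job is handed in; nothing more can be done
None
```

The red-capped bottle stands on the bottle stand; the lid was not caught when tugged, so I left the bolt alone, and the arm holds the lid by its tab at about 49°. The job is handed in.

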